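Show the hub's collar to the inspection camera by its swivel mirror

ROBOT

A 6-joint arm with a two-finger parallel gripper is mounted at the origin on a cart in front of the work surface, level with it; the furniture and walls round the work are solid. World frame = base frame: x ahead of the robot, y to its left, z up, the work surface at z = 0. Lengths are in m, angles in degrees, forces in N, time in s.
With the tool pointing down it reaches from about 0.25 to 0.8 m from the base axis. Payload 3.9 kg.
Tool frame: the origin (TCP) lies on the centre line of the jaws, within the pads' length; the fingertips stand 25 mm ahead of it and the grasp point (between the pads) lies 6 mm ahead of it; z points along the fingers, y is the line along which they close (so a half turn about z gives the same grasp; the last joint's range is limited). The gripper opens to 85 mm and grips with 20 to 120 N. Pads are 22 mm wide; open, the fingers measure 114 mm over their backs; the gripper's body (76 mm by 85 mm) begins 54 mm behind the grasp point. The pads swing forward as they close: fully open they stand 13 mm farther back than shut.
Start: joints at [71.047, 14.897, -7.913, 67.191, 0, 90], TCP at [0.171, 0.497, 0.256] pointing down, gripper open.
Joint ranges: [-159.42, 159.42], [-47.68, 98.78], [-73.54, 78.23], [-108.79, 121.32], [-90, 84.71], [-180, 180]. Speed limits (degrees/s): [147.25, 147.25, 180, 180, 180, 180].

INTERFACE

Orientations are given as [roll, pitch, yaw] about the fixed x, y, z axes, in that order (R = Rz(yaw) Ry(pitch) Rx(roll)).
In Python, from cell import robot, optics, job gives the robot as it stands.
- The arm moves only by the shell command python3 -m pendant 'ROWS'. ROWS is JSON, a list of rows, each a list of 7 numbers: the opening in per cent of the stroke, from 0 (shut) to 100 (fully open), then the shift along the tool's x, y, z in m, then the turn, a rotation vector about the tool's x, y, z in rad. In form: [[hand, dx, dy, dz, rx, ry, rz], ...]. A call has 1 to 10 rows; each row shifts and turns the commanded pose from where the row before left it, along the tool's axes as they then stand; what a row does not reach is not made up. A row lasts 1/12 s, in which the tool goes at most 41.7 mm and 7.16 degrees, less where a joint would pass 70% of its speed; a pose out of reach is approached as far as the arm can. A call with a gripper value outside its range is refused whole. The fingers move at their own pace and stop on an object; the grip force is fixed at half the most. Time passes only in rows, so rows that do not move let the fingers close. It gives the time, the measured TCP pose, the force, the opening and the grip force at its end, in the units of the state.
- robot.get_obs(): the state, without advancing time (a new reading comes with each control period).
- optics.camera(name): name is "scene" or "top"; returns a dict with "color" (480x640x3 uint8, red, green, blue), "z_map" (480x640 float32, m along the optical axis (not along the pixel's ray), 0 where there is no reading), "K" (3x3 intrinsics, pixels), "camera_from_world" (4x4, takes a point from world to camera coordinates). Camera axes: x right, y down, z forward; pixel columns grow to the right and rows downward; lengths in m; the calibration is good to about 2 mm. A picture is of the moment at which its call begins.
- job.hand_in(): hands the job in; it is judged then, once.
The state is a dict: "time_s": time; "joint_positions": joint angles; "joint_velocities": joint speeds; "effort": joint torques, N m; "position": TCP position; "orientation": TCP orientation; "ft_force": force on the tool from outside, world axes, zero at the start; "torque": the same for the moment, N m; "gripper_width": finger opening in m; "gripper_force": force on a finger pad.
Only numpy, scipy, OpenCV 4.12 (cv2) and the standard library are available. Lean on these libraries where they do the work, as an engineer would, in place of code of your own. Each camera call takes 0.05 s, during which the arm holds its last target. There are 200 camera calls.

TASK

Start the inspection camera by pressing the three keys of the switch box fully down and letting each come up again, one at a time: the large key, then the middle-sized one, then the small one. Then take the swivel mirror by its black upright handle and turn it until the camera, looking into the mirror, sees the dark steel collar of the upright hub in the middle of its picture; the spring would turn the mirror back, so finish while still holding the handle steady at that angle. Do not touch the glass or shift the tools and bottles lying about.

Things in the scene. Friction and masses are not known exactly. Their poses are not given: they have to be found in the camera images.
- mirror_face (a point): middle of the mirror glass's front face (glass 64 wide, 58 high, upright, in a thin steel frame 78 wide reaching 101 above the bench), on the upright axis about which the mirror swivels, 65 above the bench. Its x axis is the direction in which the mirror faces (level); z is up
- mirror (a joint): swivel angle of the mirror (rad), 0 to 1.2, 0 at rest. It grows clockwise as seen from above, moving the handle clockwise round the axis. A spring always pulls it back to 0 (about 0.06 N m at 0, 0.12 N m more per rad; 1 to 3 N at the handle), so it must be held
- handle_mid (a point): grip point of the mirror's handle: an upright round black rubber post, 14 in diameter, standing 70 behind the swivel axis (on the side away from the glass) on a bent wire from the top of the frame. The post reaches from 126 to 184 above the bench; this point is on its axis 160 above the bench. It moves with the mirror
- handle: the handle with its wire; its origin is on the swivel axis at bench level (use handle_mid to grip it)
- glass: the mirror glass, 64 x 58 x 4; not to be touched; its origin is on the swivel axis at bench level
- lens (a point): front of the lens of the small black inspection camera, 125 from the swivel axis, 65 above the bench. The camera is fixed to the mirror's foot and looks level, straight at mirror_face; its top is 87 above the bench
- mark (a point): middle of the index collar, a dark steel ring 38 in diameter and 12 high round the barrel of the bicycle hub that stands on end in a round steel socket (60 in diameter); 65 above the bench, on the hub's axis; hub and socket are fixed and reach 113 above the bench. No other hub stands here
- sight (a point): on the swivel axis, 65 above the bench; turns with the brass sight needle (flat pointer under the mirror, 68 long), which is geared to turn twice as far as the mirror. Needle and this point's x axis point along the camera's line of sight as reflected by the mirror: they point at the mark when the mirror faces half-way between the directions to the lens and to the mark
- switch_box: grey switch box fixed to the bench, 80 x 170 x 30 high, origin under its middle, its long side along its y axis; three round grey keys stand in a row along it, 52 apart, in any order
- key_large_top (a point): centre of the top of the large round key, 34 in diameter, pressed straight down; 52 above the bench when up, 22 above the box, 10 above its black round housing
- key_large (a joint): travel of the large key (m), 0 up, 0.006 fully down (4 N); springs back; it counts as pressed beyond 0.0045
- key_medium_top (a point): centre of the top of the middle-sized round key, 25 in diameter, pressed straight down; 52 above the bench when up, 22 above the box, 10 above its black round housing
- key_medium (a joint): travel of the middle-sized key (m), 0 up, 0.006 fully down (4 N); springs back; it counts as pressed beyond 0.0045
- key_small_top (a point): centre of the top of the small round key, 17 in diameter, pressed straight down; 52 above the bench when up, 22 above the box, 10 above its black round housing
- key_small (a joint): travel of the small key (m), 0 up, 0.006 fully down (4 N); springs back; it counts as pressed beyond 0.0045
- oil_bottle: dark oil bottle with a spout, 46 x 47 x 155, standing; bystander; origin at the middle of its underside
- pliers_cut: pliers lying flat, 57 x 150 x 14; bystander; origin at the middle of its underside
- tyre_lever_b: steel tyre lever lying flat, 16 x 120 x 7; bystander; origin at the middle of its underside
- pill_jar: white jar with a lid, 48 x 49 x 85, standing; bystander; origin at the middle of its underside
- spanner_15: spanner lying flat, 32 x 186 x 5; bystander; origin at the middle of its underside
- spanner_13: spanner lying flat, 24 x 164 x 5; bystander; origin at the middle of its underside
- bearing_cup: steel ring (bearing cup), 44 x 44 x 12; bystander; origin at the middle of its underside
Things that resemble listed ones, but are neither listed nor needed, are in the scene too. Of the things that look like the part that bears mark, take the one that is farthest from the robot's base at the start.

How it is judged (in metres and radians):
On the way, in this order (a step that is already met when the one before it is completed fails the run):
1. the large key is pressed fully down, the others up (value of joint key_large above 0.0045 m and value of joint each of key_medium, key_small below 0.002 m), for 0.05 s.
2. the middle-sized key is pressed fully down, the others up (value of joint key_medium above 0.0045 m and value of joint each of key_large, key_small below 0.002 m), for 0.05 s.
3. the small key is pressed fully down, the others up (value of joint key_small above 0.0045 m and value of joint each of key_large, key_medium below 0.002 m), for 0.05 s.
4. all keys are up and the mirror, held by its handle, shows the collar to the camera (value of joint each of key_large, key_medium, key_small below 0.002 m and y of mark in the frame of sight between -0.018 and 0.018 m and x of mark in the frame of sight above 0.05 m and contact force between the fingers and handle above 0.8 N), for 0.3 s.
At the end, for the whole second after the job is handed in: the fingers hold the mirror's handle (contact force over 0.8 N) with the mirror at rest (slower than 0.05 rad/s), the reflected line of sight passes within 18 mm of the collar's centre, seen from above, and all three keys are up (all of step 4 and velocity of joint mirror between -0.05 and 0.05 rad/s); the arm keeps its last pose, push and grip.
It fails at once if the mirror glass is touched (contact force between any of the fingers, the arm and glass above 0.5 N).
It fails at once if two keys are down together (value of joint each of key_large, key_medium above 0.003 m or value of joint each of key_large, key_small above 0.003 m or value of joint each of key_medium, key_small above 0.003 m).
It fails at once if a bystander is shifted by more than 25 mm (distance of any of oil_bottle, pliers_cut, tyre_lever_b, pill_jar, spanner_15, spanner_13, bearing_cup from where it was at the start of the episode above 0.025 m).
It also fails if it takes over 54 s, if anything falls off the work surface, if the arm or the gripper's body presses on something with over 40 N, if the wrist force passes 120 N, or if a joint passes its speed limit or range.

## Working session

There is one attempt and no reset: what is moved stays moved. The work goes in short steps, Python scripts to look and compute and a shell command to move; the robot and the scene stay as the last step left them, time stands still between calls to the robot, and variables do not carry over. Pictures are saved under pics/ and viewed, at most 10 in all, crops included, and the job is handed in when it is done.

```bash
mkdir -p pics; ls; cat > h.py <<'E'
import numpy as np, cv2
from cell import robot, optics, job
def grab(n):
    c=optics.camera(n); np.savez(f'{n}.npz',**c); return c
def load(n): return dict(np.load(f'{n}.npz'))
def ray(c,u,v):
    T=np.linalg.inv(c['camera_from_world']); d=T[:3,:3]@np.linalg.inv(c['K'])@np.array([u,v,1.]); return T[:3,3],d
def plane(c,u,v,z):
    o,d=ray(c,u,v); return o+d*(z-o[2])/d[2]
def world(c):
    v,u=np.mgrid[:480,:640]; z=c['z_map']; K=c['K']
    p=np.stack([(u-K[0,2])/K[0,0]*z,(v-K[1,2])/K[1,1]*z,z],-1); T=np.linalg.inv(c['camera_from_world'])
    w=p@T[:3,:3].T+T[:3,3]; w[z==0]=np.nan; return w
def proj(c,p):
    q=c['camera_from_world']@np.append(p,1); q=c['K']@q[:3]; return q[:2]/q[2]
E
python3 - <<'E'
from h import *
for n in ('top','scene'):
    c=grab(n); cv2.imwrite(f'pics/{n}0.png',c['color'][...,::-1]); print(np.linalg.inv(c['camera_from_world']).round(3),c['K'][0,0])
print(robot.get_obs())
E
```

```text
pics
[[ 2.000e-02 -9.830e-01  1.830e-01  3.660e-01]
 [-1.000e+00 -2.000e-02  1.000e-03  5.800e-02]
 [ 3.000e-03 -1.830e-01 -9.830e-01  1.224e+00]
 [ 0.000e+00  0.000e+00  0.000e+00  1.000e+00]] 462.7035734700695
[[ 0.887 -0.24   0.395  0.069]
 [-0.462 -0.456  0.761 -0.891]
 [-0.002 -0.857 -0.515  0.763]
 [ 0.     0.     0.     1.   ]] 461.2154010578727
{'time_s': 0.1, 'joint_positions': array([ 7.10478612e+01,  1.49326348e+01, -7.97863616e+00,  6.71906469e+01,
       -1.31115305e-03,  9.00027042e+01]), 'joint_velocities': array([ 0.03261238, -0.09257046,  0.12237328, -0.07205577, -0.02695703,
       -0.01782321]), 'effort': array([ 1.14542810e-03, -4.06510019e+01,  2.54527330e+01,  1.00749970e-02,
        8.84692213e-05,  2.40101272e-07]), 'position': array([0.17032862, 0.49599502, 0.25554024]), 'orientation': array([-1.79898082e+02,  1.31596124e-03,  1.61045159e+02]), 'ft_force': array([-0.60867278, -0.54218616,  0.06863523]), 'torque': array([0.01455794, 0.03155689, 0.02874953]), 'gripper_force': 0.0, 'gripper_width': 0.08532477687531945}
```

View pics/top0.png

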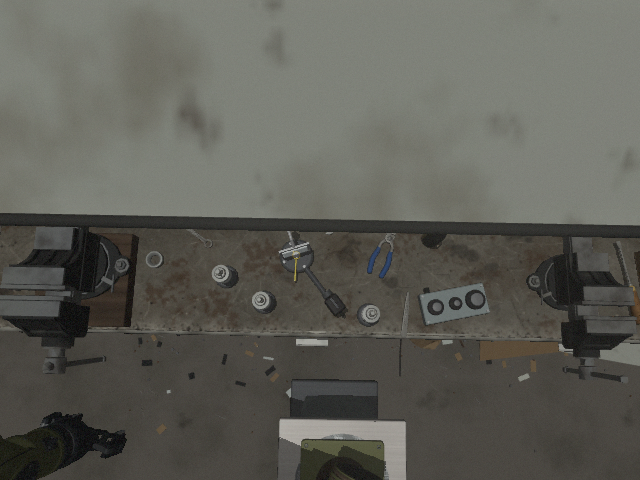

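View pics/scene0.png

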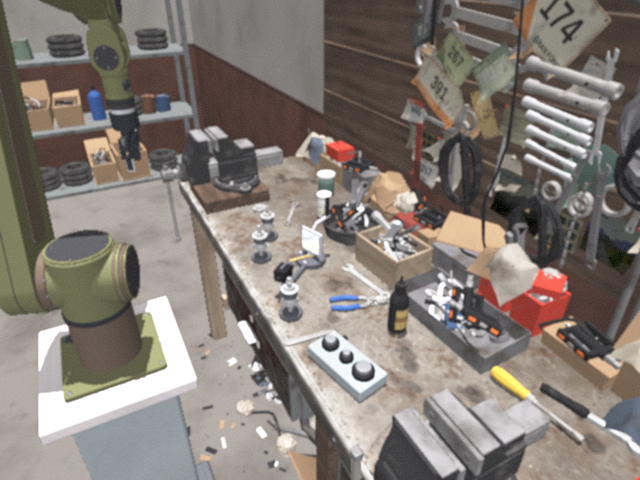

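The top view shows the switch box at (455,304), mirror at (296,252), inspection camera at (335,303), and hubs at (224,275), (263,301) and (369,314). A grey overhang fills the rows above 225. In the scene view, the mirror is at (313,240), with the box keys at (330,341), (347,356) and (364,370).

```bash
python3 - <<'E'
from h import *
t=load('top'); s=load('scene')
a=cv2.resize(t['color'][220:340,180:380],(800,480),interpolation=cv2.INTER_CUBIC)
b=cv2.resize(s['color'][170:330,230:430],(800,640),interpolation=cv2.INTER_CUBIC)[:600]
cv2.imwrite('pics/t1.png',np.clip(a[...,::-1]*1.6,0,255));cv2.imwrite('pics/s1.png',b[...,::-1])
w=world(t)
for n,u,v in [('over',300,150),('edge',300,224),('bench',180,290),('hubA',224,275),('hubB',263,301),('hubC',369,314),('cam',335,300),('fr',296,252),('k1',436,308),('k2',456,304),('k3',475,298),('han',292,236)]: print(n,w[v,u].round(3))
# box keys: circles
E
```

```text
over [0.449 0.069 1.02 ]
edge [0.416 0.069 1.01 ]
bench [ 0.467  0.434 -0.002]
hubA [0.498 0.301 0.089]
hubB [0.436 0.201 0.093]
hubC [ 0.41  -0.056  0.103]
cam [0.443 0.026 0.082]
fr [0.564 0.126 0.065]
k1 [ 0.43  -0.229  0.053]
k2 [ 0.441 -0.279  0.053]
k3 [ 0.458 -0.329  0.051]
han [0.618 0.142 0.001][ WARN:0@0.603] global loadsave.cpp:1063 imwrite_ Unsupported depth image for selected encoder is fallbacked to CV_8U.
```

View pics/t1.png

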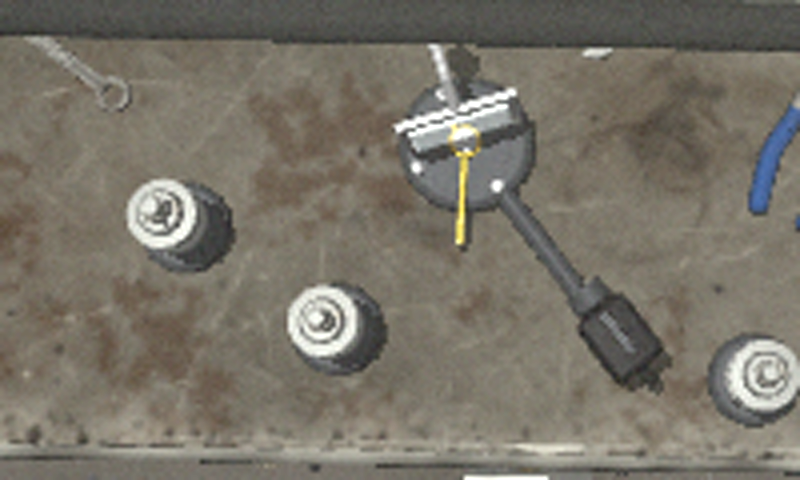

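View pics/s1.png

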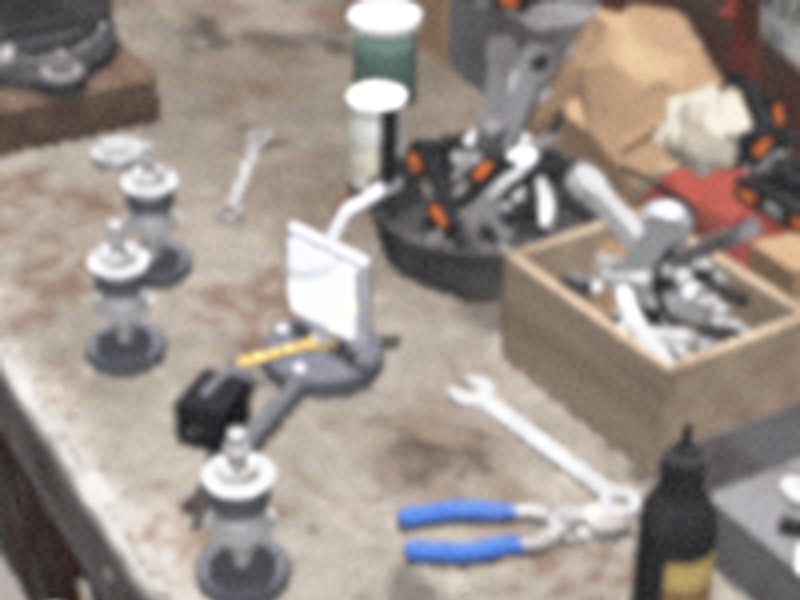

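The zooms give the mirror frame top edge at crop (395,127)–(518,92). The needle runs from (465,138) to (461,243), and the far hub's top is at crop (162,215). The handle post isn't visible from above. In the scene crop it is dark against the bowl near (400,185).

```bash
python3 - <<'E'
from h import *
t=load('top'); s=load('scene')
g=cv2.cvtColor(t['color'],cv2.COLOR_RGB2GRAY)
w=world(t); ws=world(s)
# keys via height mask
m=((w[...,2]>.043)&(w[...,2]<.07)&(w[...,1]<-.17)&(w[...,1]>-.4)&(w[...,0]>.36)&(w[...,0]<.52)).astype('uint8')
n,l,st,ce=cv2.connectedComponentsWithStats(m)
for i in range(1,n):
    if st[i,4]>15: print('key',st[i],plane(t,*ce[i],.052).round(4),'diam',2*np.sqrt(st[i,4]/np.pi)/462.7*1.19, np.nanmedian(w[l==i][:,2]).round(4))
bx=cv2.resize(t['color'][275:335,405:505],(800,480),interpolation=cv2.INTER_CUBIC)[...,::-1]
sx=cv2.resize(s['color'][320:400,290:400],(800,582),interpolation=cv2.INTER_CUBIC)[...,::-1]
o=np.vstack([cv2.resize(bx,(480,288)),cv2.resize(sx,(480,300))]);cv2.imwrite('pics/box.png',np.clip(o.astype(int)*1.3,0,255).astype('uint8'))
# hub tops & foot, frame, needle
c2=lambda u,v:(180+u/4-.375,220+v/4-.375)
print('hubA top z~.09',plane(t,*c2(162,215),.09),'socket',plane(t,*c2(186,228),.01))
print('hubB',plane(t,*c2(323,322),.09))
print('foot',plane(t,*c2(466,147),.012))
P=plane(t,*c2(395,127),.101);Q=plane(t,*c2(518,92),.101);print('frame',P,Q,(P+Q)/2,np.linalg.norm(P-Q),np.degrees(np.arctan2(*(Q-P)[1::-1])))
hsv=cv2.cvtColor(t['color'],cv2.COLOR_RGB2HSV)
y=(hsv[...,0]>18)&(hsv[...,0]<35)&(hsv[...,1]>110)&(hsv[...,2]>80); y[:, :285]=0;y[:,310:]=0;y[:240]=0;y[290:]=0
q=np.argwhere(y)[:,::-1]; a=np.array([plane(t,*p,.03) for p in q])[:,:2]
vx,vy,x0,y0=cv2.fitLine(a.astype('float32'),2,0,.01,.01).ravel();print('needle',len(q),np.degrees(np.arctan2(vy,vx)),x0,y0,a.max(0),a.min(0), np.nanmedian(w[y][:,2]))
cm=(w[...,2]>.05)&(w[...,2]<.1); cm[:290]=0;cm[:,:322]=0;cm[:,352:]=0;cm[320:]=0
print('cam',np.nanmedian(w[cm],0),cm.sum())
# clutter near handle
r=np.hypot(ws[...,0]-.625,ws[...,1]-.13)
for lo,hi in((.1,.13),(.13,.16),(.16,.2),(.2,.25),(.25,.4)):
    k=(ws[...,2]>lo)&(ws[...,2]<hi)&(r<.2); 
    if k.any(): print(lo,k.sum(),'min r',np.nanmin(r[k]).round(3)); 
k=(ws[...,2]>.105)&(ws[...,2]<.19)&(r<.12);vv=np.argwhere(k)[:,::-1];print(np.c_[vv,ws[k].round(3)][::4])
E
```

```text
key [467 292  18  15 166] [ 0.455  -0.3309  0.052 ] diam 0.0373900947096299 0.0507
key [450 297  12  13  67] [ 0.4441 -0.2797  0.052 ] diam 0.023754173408902034 0.0469
key [430 300  14  15 105] [ 0.433 -0.23   0.052] diam 0.029737001225349113 0.0508
hubA top z~.09 [0.50216475 0.31004465 0.09      ] socket [0.50349999 0.31153221 0.01      ]
hubB [0.43864755 0.20801348 0.09      ]
foot [0.56097297 0.12877415 0.012     ]
frame [0.55820721 0.16762199 0.101     ] [0.58170333 0.0925069  0.101     ] [0.56995527 0.13006444 0.101     ] 0.07870415567266884 -72.63023661674943
needle 44 -2.8431606 0.53011066 0.1290153 [0.5592226  0.13582754] [0.49612219 0.1201628 ] 0.0219795744219895
cam [0.43579485 0.02856535 0.08143739] 358
0.1 514 min r 0.01
0.13 431 min r 0.009
0.16 188 min r 0.012
[[3.25e+02 1.97e+02 6.25e-01 1.54e-01 1.85e-01]
 [3.25e+02 1.98e+02 6.23e-01 1.50e-01 1.84e-01]
 [3.25e+02 1.99e+02 6.23e-01 1.50e-01 1.80e-01]
 [3.25e+02 2.00e+02 6.20e-01 1.44e-01 1.80e-01]
 [3.52e+02 2.00e+02 7.14e-01 1.52e-01 1.55e-01]
 [3.26e+02 2.01e+02 6.24e-01 1.46e-01 1.76e-01]
 [3.52e+02 2.01e+02 7.15e-0
[... 1817 characters left out ...]
6.20e-01 1.50e-01 1.26e-01]
 [3.28e+02 2.16e+02 6.29e-01 1.43e-01 1.27e-01]
 [3.25e+02 2.17e+02 6.20e-01 1.43e-01 1.26e-01]
 [3.29e+02 2.17e+02 6.34e-01 1.46e-01 1.21e-01]
 [3.25e+02 2.18e+02 6.20e-01 1.43e-01 1.23e-01]
 [3.22e+02 2.19e+02 6.08e-01 1.41e-01 1.24e-01]
 [3.20e+02 2.20e+02 6.00e-01 1.36e-01 1.25e-01]
 [3.18e+02 2.21e+02 5.94e-01 1.37e-01 1.23e-01]
 [3.15e+02 2.22e+02 5.83e-01 1.36e-01 1.23e-01]
 [3.19e+02 2.22e+02 5.97e-01 1.38e-01 1.18e-01]
 [3.17e+02 2.23e+02 5.89e-01 1.34e-01 1.19e-01]
 [3.16e+02 2.24e+02 5.83e-01 1.29e-01 1.19e-01]
 [3.13e+02 2.26e+02 5.74e-01 1.31e-01 1.14e-01]
 [3.14e+02 2.27e+02 5.78e-01 1.31e-01 1.10e-01]
 [3.14e+02 2.28e+02 5.75e-01 1.27e-01 1.10e-01]]
```

View pics/box.png

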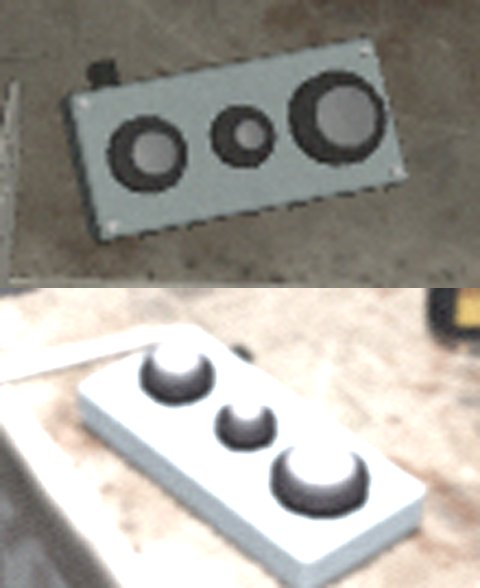

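The box picture shows medium left (154,153), small middle (247,134) and large right (345,114). Estimated poses:

| Item | x (m) | y (m) |
|---|---|---|
| Large key | .455 | -.333 |
| Small key | .4445 | -.282 |
| Medium key | .434 | -.231 |
| Swivel axis | .561 | .128 |
| Handle | .628 | .150 |
| Mark | .503 | .311 |

The needle is at 177° and has to reach about 107.6°, so the mirror turns about 34.8°.

```bash
python3 -m pendant '[[0,0,0,0,0,0,0.12],[0,0,0,0,0,0,0.12],[0,0,0,0,0,0,0.12],[0,0,0,0,0,0,0.12],[0,0,0,0,0,0,0.12],[0,0,0,0,0,0,0.12],[0,0,0,0,0,0,0.12]]'
cat >> h.py <<'E'
from scipy.spatial.transform import Rotation as Ro
def go(p,yaw=None):
    o=robot.get_obs(); R=Ro.from_euler('xyz',o['orientation'],degrees=True)
    print(o['time_s'],o['position'].round(4),o['orientation'].round(2),'j',o['joint_positions'].round(1),'F',o['ft_force'].round(2),'w',o['gripper_width'],o['gripper_force'])
    print('tool shift',R.inv().apply(np.array(p)-o['position']).round(4), 'rz', None if yaw is None else np.radians(o['orientation'][2]-yaw).round(4))
E
python3 -c "
from h import *
go([.455,-.333,.12])"
```

```text
time_s: 0.68
position: [0.1704, 0.4961, 0.2558]
orientation: [-180.0, 0.1, 112.6]
ft_force: [-1.1, -0.4, 0.4]
gripper_width: 0.001
gripper_force: 0.0
0.6833 [0.1704 0.4961 0.2558] [-1.7995e+02  5.0000e-02  1.1258e+02] j [ 71.   14.9  -8.   67.2  -0.  138.5] F [-1.1  -0.4   0.45] w 0.001005545539530108 0.0
tool shift [-0.8747 -0.0554  0.1366] rz None
```

```bash
python3 -m pendant '[[0,-0.04,-0.0025,0,0,0,0],[0,-0.04,-0.0025,0,0,0,0],[0,-0.04,-0.0025,0,0,0,0],[0,-0.04,-0.0025,0,0,0,0],[0,-0.04,-0.0025,0,0,0,0],[0,-0.04,-0.0025,0,0,0,0],[0,-0.04,-0.0025,0,0,0,0],[0,-0.04,-0.0025,0,0,0,0],[0,-0.04,-0.0025,0,0,0,0],[0,-0.04,-0.0025,0,0,0,0]]' && python3 -m pendant '[[0,-0.04,-0.0025,0,0,0,0],[0,-0.04,-0.0025,0,0,0,0],[0,-0.04,-0.0025,0,0,0,0],[0,-0.04,-0.0025,0,0,0,0],[0,-0.04,-0.0025,0,0,0,0],[0,-0.04,-0.0025,0,0,0,0],[0,-0.04,-0.0025,0,0,0,0],[0,-0.04,-0.0025,0,0,0,0],[0,-0.04,-0.0025,0,0,0,0],[0,-0.04,-0.0025,0,0,0,0]]'
python3 -c "
from h import *
go([.455,-.333,.087])"
```

```text
time_s: 1.52
position: [0.303, 0.1165, 0.2562]
orientation: [180.0, 0.0, 113.0]
ft_force: [1.5, -0.6, 0.6]
gripper_width: 0.0
gripper_force: 0.0
time_s: 2.35
position: [0.4358, -0.2618, 0.2558]
orientation: [-180.0, -0.0, 112.9]
ft_force: [0.8, 0.2, 0.1]
gripper_width: 0.0002
gripper_force: 0.0
2.35 [ 0.4358 -0.2618  0.2558] [-1.7998e+02 -4.0000e-02  1.1287e+02] j [-31.   13.3 -10.1  66.6   0.   36.1] F [0.81 0.19 0.12] w 0.00019337727365867775 0.0
tool shift [-0.0732 -0.01    0.1688] rz None
```

```bash
python3 -m pendant '[[0,-0.036,-0.005,0.01,0,0,0],[0,-0.036,-0.005,0.01,0,0,0],[0,0,0,0.04,0,0,0],[0,0,0,0.04,0,0,0],[0,0,0,0.04,0,0,0],[0,0,0,0.02,0,0,0],[0,0,0,0,0,0,0],[0,0,0,0,0,0,0]]'
python3 -c "
from h import *
go([.455,-.333,.0775])
c=grab('scene');cv2.imwrite('pics/s2.png',cv2.resize(c['color'][290:410,270:430],(800,600),interpolation=cv2.INTER_CUBIC)[...,::-1])"
```

```text
time_s: 3.02
position: [0.4537, -0.3293, 0.0951]
orientation: [-179.9, -0.2, 112.9]
ft_force: [0.5, 0.2, -0.3]
gripper_width: -0.0002
gripper_force: 0.0
3.0167 [ 0.4537 -0.3293  0.0951] [-179.89   -0.19  112.91] j [-36.   25.  -18.3  46.9  -0.   31.1] F [ 0.54  0.15 -0.28] w -0.00018610336902904473 0.0
tool shift [-0.004  -0.0002  0.0176] rz None
```

View pics/s2.png

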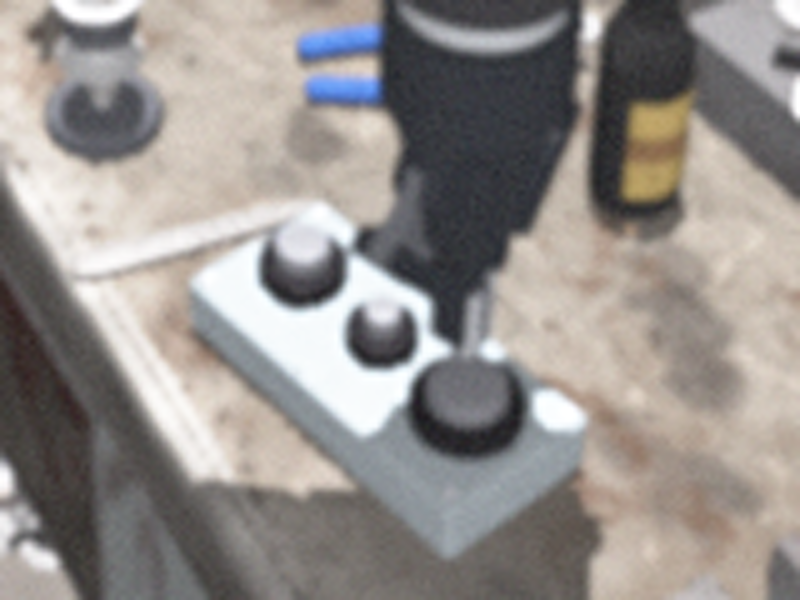

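The closed fingertips are over the large key, at about (470,340) in the crop with the key at (465,395), and the neighbouring keys are clear.

```bash
python3 -m pendant '[[0,-0.003,0,0.014,0,0,0],[0,0,0,0.004,0,0,0],[0,0,0,0.003,0,0,0],[0,0,0,0.0,0,0,0],[0,0,0,0,0,0,0]]'; python3 -m pendant '[[0,0,0,0.002,0,0,0],[0,0,0,0.0015,0,0,0],[0,0,0,0,0,0,0],[0,0,0,0,0,0,0]]'
```

```text
time_s: 3.48
position: [0.4568, -0.3333, 0.0767]
orientation: [179.9, 0.1, 112.9]
ft_force: [0.1, -0.6, 2.2]
gripper_width: 0.0001
gripper_force: 0.6
time_s: 3.82
position: [0.4569, -0.3333, 0.0724]
orientation: [179.9, 0.1, 112.9]
ft_force: [1.7, -0.9, 2.6]
gripper_width: -0.0001
gripper_force: 1.6
```

```bash
python3 -m pendant '[[0,0,0,0.001,0,0,0],[0,0,0,0,0,0,0],[0,0,0,0,0,0,0]]'; python3 -m pendant '[[0,0,0,0.001,0,0,0],[0,0,0,0,0,0,0],[0,0,0,0,0,0,0]]'; python3 -m pendant '[[0,0,0,0.001,0,0,0],[0,0,0,0,0,0,0],[0,0,0,0,0,0,0]]'
```

```text
time_s: 4.07
position: [0.4568, -0.3333, 0.0712]
orientation: [179.9, 0.1, 112.9]
ft_force: [2.5, -1.5, 3.9]
gripper_width: -0.0001
gripper_force: 1.9
time_s: 4.32
position: [0.4568, -0.3333, 0.071]
orientation: [179.9, 0.1, 112.9]
ft_force: [1.5, -0.3, 8.8]
gripper_width: 0.0002
gripper_force: 4.6
time_s: 4.57
position: [0.4569, -0.3333, 0.0709]
orientation: [179.9, 0.1, 112.9]
ft_force: [-1.1, 1.0, 14.5]
gripper_width: -0.0002
gripper_force: 7.5
```

```bash
python3 -m pendant '[[0,0,0,-0.03,0,0,0],[0,0.034,0.0065,0,0,0,0],[0,0.034,0.0065,0,0,0,0],[0,0.0345,0.0065,0,0,0,0],[0,0,0,0,0,0,0],[0,0,0,0,0,0,0]]'
python3 -c "
from h import *
go([.434,-.231,.071])"
```

```text
time_s: 5.07
position: [0.4314, -0.2283, 0.0978]
orientation: [-179.8, -0.2, 113.1]
ft_force: [1.0, -0.4, -0.2]
gripper_width: 0.0001
gripper_force: 0.0
5.0667 [ 0.4314 -0.2283  0.0978] [-179.8    -0.21  113.06] j [-27.9  18.8 -28.2  43.3  -0.   39.1] F [ 0.97 -0.36 -0.25] w 0.0001146744247395597 0.0
tool shift [-0.0036  0.0014  0.0268] rz None
```

```bash
python3 -m pendant '[[0,-0.003,0.0015,0.015,0,0,0],[0,0,0,0.006,0,0,0],[0,0,0,0.004,0,0,0],[0,0,0,0.003,0,0,0],[0,0,0,0.0,0,0,0],[0,0,0,0,0,0,0]]'; python3 -m pendant '[[0,0,0,0.001,0,0,0],[0,0,0,0,0,0,0],[0,0,0,0,0,0,0]]'
```

```text
time_s: 5.57
position: [0.4365, -0.2335, 0.0711]
orientation: [-180.0, -0.0, 112.9]
ft_force: [-0.7, 0.1, 3.0]
gripper_width: 0.0004
gripper_force: 1.9
time_s: 5.82
position: [0.4365, -0.2336, 0.0709]
orientation: [-180.0, 0.0, 112.9]
ft_force: [-3.0, 0.5, 11.4]
gripper_width: 0.0004
gripper_force: 5.6
```

```bash
python3 -m pendant '[[0,0,0,-0.028,0,0,0],[0,-0.024,-0.0055,0,0,0,0],[0,-0.0235,-0.0055,0,0,0,0],[0,0,0,0,0,0,0],[0,0,0,0,0,0,0],[0,0,0,0,0,0,0],[0,0,0,0,0,0,0]]'
python3 -c "
from h import *
go([.4445,-.2815,.071])"
```

```text
time_s: 6.4
position: [0.444, -0.2801, 0.0972]
orientation: [-179.9, -0.1, 112.9]
ft_force: [-0.1, 0.5, 1.0]
gripper_width: -0.0
gripper_force: 0.0
6.4 [ 0.444  -0.2801  0.0972] [-1.7994e+02 -1.1000e-01  1.1293e+02] j [-32.3  21.9 -23.4  44.9   0.   34.8] F [-0.07  0.48  0.97] w -1.3878264661238615e-05 0.0
tool shift [-0.0015 -0.0001  0.0262] rz None
```

```bash
python3 -m pendant '[[0,0,0,0.015,0,0,0],[0,0,0,0.006,0,0,0],[0,0,0,0.004,0,0,0],[0,0,0,0.002,0,0,0],[0,0,0,0.0,0,0,0],[0,0,0,0,0,0,0]]'; python3 -m pendant '[[0,0,0,0.001,0,0,0],[0,0,0,0,0,0,0],[0,0,0,0,0,0,0]]'
```

```text
time_s: 6.9
position: [0.4442, -0.2799, 0.0711]
orientation: [-180.0, -0.1, 112.9]
ft_force: [-1.2, 1.6, 3.9]
gripper_width: -0.0001
gripper_force: 2.0
time_s: 7.15
position: [0.4443, -0.28, 0.0709]
orientation: [-180.0, -0.1, 112.9]
ft_force: [-4.5, 3.5, 11.4]
gripper_width: -0.0002
gripper_force: 5.9
```

All three keys bottomed out at TCP z≈.071. Next I lift and turn toward the handle.

```bash
python3 -m pendant '[[0,0,0,-0.04,0,0,0],[0,0,0,-0.04,0,0,0],[0,0,0,-0.04,0,0,-0.1],[0,0,0,-0.04,0,0,-0.12],[0,0,0,-0.03,0,0,-0.12],[0,0,0,0,0,0,-0.12],[0,0,0,0,0,0,-0.12],[0,0,0,0,0,0,-0.12],[100,0,0,0,0,0,-0.12],[100,0,0,0,0,0,-0.12]]'; python3 -m pendant '[[100,0,0,0,0,0,-0.12],[100,0,0,0,0,0,-0.12],[100,0,0,0,0,0,-0.12],[100,0,0,0,0,0,-0.12],[100,0,0,0,0,0,-0.06],[100,0,0,0,0,0,0],[100,0,0,0,0,0,0]]'
python3 -c "
from h import *
go([.628,.15,.26],-162.3)"
```

```text
time_s: 7.98
position: [0.4449, -0.2809, 0.2598]
orientation: [-180.0, 0.0, 167.1]
ft_force: [-0.1, -0.5, 0.3]
gripper_width: 0.0234
gripper_force: 0.0
time_s: 8.57
position: [0.4449, -0.2809, 0.2597]
orientation: [180.0, -0.0, -162.4]
ft_force: [0.1, 0.0, 0.1]
gripper_width: 0.0853
gripper_force: 0.0
8.5667 [ 0.4449 -0.2809  0.2597] [ 1.8000e+02 -1.0000e-02 -1.6237e+02] j [-32.3  14.9  -7.3  67.7  -0.  -49.9] F [0.06 0.03 0.15] w 0.08525549134238901 0.0
tool shift [-0.305   0.3552 -0.0004] rz -0.0013
```

```bash
python3 -m pendant '[[100,-0.0235,0.0273,0,0,0,0],[100,-0.0235,0.0273,0,0,0,0],[100,-0.0235,0.0273,0,0,0,0],[100,-0.0235,0.0273,0,0,0,0],[100,-0.0235,0.0273,0,0,0,0],[100,-0.0235,0.0273,0,0,0,0],[100,-0.0235,0.0273,0,0,0,0],[100,-0.0235,0.0273,0,0,0,0],[100,-0.0235,0.0273,0,0,0,0],[100,-0.0235,0.0273,0,0,0,0]]'; python3 -m pendant '[[100,-0.0235,0.0273,0,0,0,0],[100,-0.0235,0.0273,0,0,0,0],[100,-0.0235,0.0273,0,0,0,0],[100,0,0,0,0,0,0],[100,0,0,0,0,0,0]]'
python3 - <<'E'
from h import *
go([.628,.15,.168],-162.3)
c=grab('scene');cv2.imwrite('pics/s3.png',cv2.resize(c['color'][150:270,240:400],(800,600),interpolation=cv2.INTER_CUBIC)[...,::-1])
E
```

```text
time_s: 9.4
position: [0.5861, 0.0524, 0.2598]
orientation: [-180.0, 0.0, -162.4]
ft_force: [0.3, -0.5, -0.9]
gripper_width: 0.0857
gripper_force: 0.0
time_s: 9.82
position: [0.6283, 0.152, 0.2589]
orientation: [-180.0, -0.0, -162.2]
ft_force: [0.3, -0.5, 0.5]
gripper_width: 0.0851
gripper_force: 0.0
9.8167 [0.6283 0.152  0.2589] [-1.7999e+02 -5.0000e-02 -1.6217e+02] j [13.6 27.2 11.2 74.1 -0.  -4.2] F [ 0.28 -0.5   0.55] w 0.0850543646016098 0.0
tool shift [ 0.0008 -0.0018  0.0909] rz 0.0022
```

View pics/s3.png

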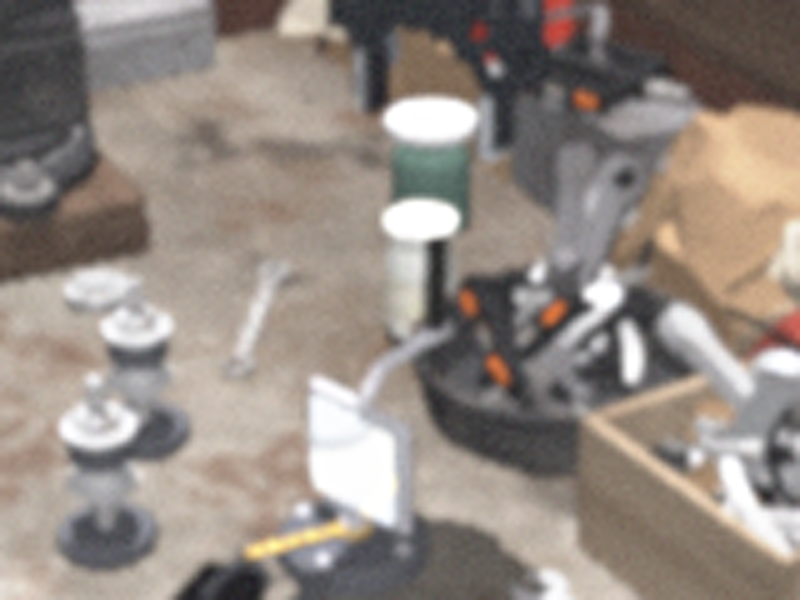

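The black post stands at about crop (438,235–330). The open fingers at (375,90) and (495,140) straddle it, so I descend and close.

```bash
python3 -m pendant '[[100,0.001,-0.0015,0.025,0,0,0],[100,0,0,0.03,0,0,0],[100,0,0,0.025,0,0,0],[100,0,0,0.011,0,0,0],[100,0,0,0,0,0,0]]'; python3 -m pendant '[[0,0,0,0,0,0,0],[0,0,0,0,0,0,0],[0,0,0,0,0,0,0],[0,0,0,0,0,0,0],[0,0,0,0,0,0,0],[0,0,0,0,0,0,0],[0,0,0,0,0,0,0]]'
python3 - <<'E'
from h import *
go([.628,.15,.168],-162.3)
E
```

```text
time_s: 10.28
position: [0.6245, 0.1459, 0.1655]
orientation: [180.0, -0.4, -162.4]
ft_force: [0.2, -0.0, -0.7]
gripper_width: 0.0853
gripper_force: 0.0
time_s: 10.87
position: [0.6279, 0.1486, 0.1697]
orientation: [180.0, 0.1, -162.3]
ft_force: [-0.4, -0.2, 3.9]
gripper_width: 0.0129
gripper_force: 58.3
10.8667 [0.6279 0.1486 0.1697] [ 1.7999e+02  9.0000e-02 -1.6227e+02] j [13.3 29.1  1.  61.9  0.  -4.4] F [-0.37 -0.23  3.91] w 0.012876158539634926 58.33132088184357
tool shift [-0.0005  0.0013  0.0017] rz 0.0005
```

```bash
python3 -m pendant '[[0,0.00013,-0.0042,0,0,0,0.06],[0,0.00013,-0.0042,0,0,0,0.06],[0,0.00013,-0.0042,0,0,0,0.06],[0,0.00013,-0.0042,0,0,0,0.06],[0,0.00013,-0.0042,0,0,0,0.06],[0,0.00013,-0.0042,0,0,0,0.06],[0,0.00013,-0.0042,0,0,0,0.06],[0,0.00013,-0.0042,0,0,0,0.06],[0,0.00013,-0.0042,0,0,0,0.06],[0,0.00013,-0.0042,0,0,0,0.06]]'; python3 -m pendant '[[0,0,0,0,0,0,0],[0,0,0,0,0,0,0],[0,0,0,0,0,0,0]]'
cat > meas.py <<'E'
from h import *
go([.628,.108,.168],163)
s=grab('scene');t=grab('top')
for c,z in((t,.022),(s,.022)):
    hsv=cv2.cvtColor(c['color'],cv2.COLOR_RGB2HSV); w=world(c)
    y=(hsv[...,0]>15)&(hsv[...,0]<35)&(hsv[...,1]>100)&(hsv[...,2]>80)&(np.hypot(w[...,0]-.561,w[...,1]-.128)<.085)&(w[...,2]<.05)
    q=np.argwhere(y)[:,::-1]
    if len(q)<6: print('few',len(q)); continue
    a=np.array([plane(c,*p,z) for p in q])[:,:2]
    vx,vy,x0,y0=cv2.fitLine(a.astype('float32'),2,0,.01,.01).ravel()
    d=np.array([vx,vy])*(1 if vy>0 else -1); m=np.array([.503,.311])
    r=m-[x0,y0]; ax=m-np.array([.561,.128]); print('needle',len(q),'deg',np.degrees(np.arctan2(d[1],d[0])),'wanted',np.degrees(np.arctan2(ax[1],ax[0])),'offset of mark left of line',d[0]*r[1]-d[1]*r[0],a.min(0),a.max(0))
a=cv2.resize(t['color'][220:310,190:340],(800,480),interpolation=cv2.INTER_CUBIC)
cv2.imwrite('pics/t4.png',np.clip(a[...,::-1].astype(int)*1.5,0,255).astype('uint8'))
E
python3 meas.py
```

```text
time_s: 11.7
position: [0.6282, 0.1079, 0.1698]
orientation: [179.9, 0.0, 163.2]
ft_force: [-0.9, 1.7, 4.8]
gripper_width: 0.0127
gripper_force: 58.4
time_s: 11.95
position: [0.6281, 0.1078, 0.1697]
orientation: [179.9, 0.0, 163.5]
ft_force: [-1.2, 3.9, 4.5]
gripper_width: 0.0127
gripper_force: 58.6
11.95 [0.6281 0.1078 0.1697] [1.7990e+02 4.0000e-02 1.6346e+02] j [ 9.7 28.3 -0.3 61.3  0.1 26.2] F [-1.19  3.94  4.47] w 0.01270942739787398 58.64326357841492
tool shift [0.0002 0.0002 0.0017] rz 0.0081
few 0
needle 14 deg 108.15613 wanted 107.58548550692754 offset of mark left of line 0.0010166893554530362 [0.54119849 0.14862295] [0.55577151 0.18760331]
```

View pics/t4.png

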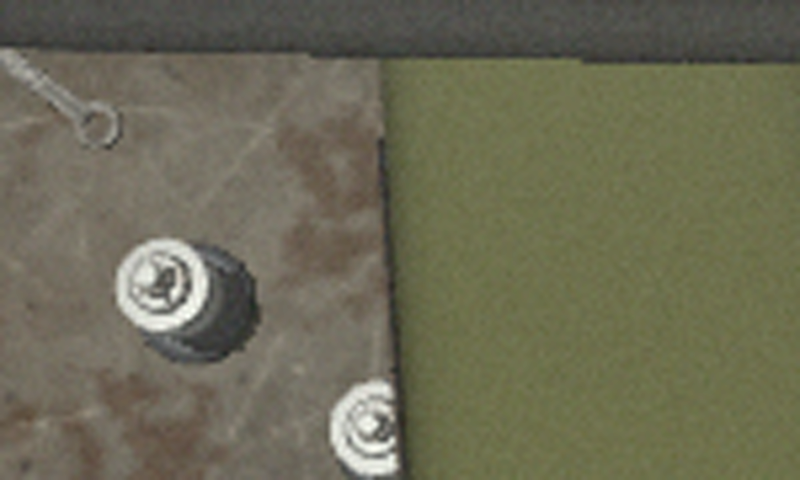

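The top view is now blocked by the arm. The far hub stands unmoved at crop (200,305). The needle seen in the scene view points at 108.2° against a wanted 107.6°, about 1 mm off the mark. I hold briefly and hand in.

```bash
python3 -m pendant '[[0,0,0,0,0,0,0],[0,0,0,0,0,0,0],[0,0,0,0,0,0,0],[0,0,0,0,0,0,0],[0,0,0,0,0,0,0],[0,0,0,0,0,0,0]]' && python3 -c "
from cell import job
print(job.hand_in())"
```

```text
time_s: 12.55
position: [0.6282, 0.1079, 0.1697]
orientation: [179.9, 0.0, 163.5]
ft_force: [-1.4, 2.8, 6.2]
gripper_width: 0.0129
gripper_force: 58.7
the job is handed in; nothing more can be done
None
```

I pressed the large, middle-sized and small keys fully down in that order. I then turned the mirror until the needle pointed about 1 mm off the far hub's collar by my measurement, and handed the job in at 12.6 s with the handle gripped; no verdict came back.

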